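# Push the row of vial racks home on the autosampler track and start it

## Robot

A 6-joint arm with a two-finger parallel gripper is mounted at the origin on the work surface. World frame = base frame: x ahead of the robot, y to its left, z up, the work surface at z = 0. Lengths are in m, angles in rad, forces in N, time in s.
With the tool pointing down it reaches from about 0.2 to 0.875 m from the base axis. Payload 3.4 kg.
Tool frame: the origin (TCP) lies on the centre line of the jaws, within the pads' length; the fingertips stand 11 mm ahead of it and the grasp point (between the pads) lies 8 mm behind it (r.tips_ahead is the distance from the TCP to the fingertips, in m); z points along the fingers, y is the line along which they close (so a half turn about z gives the same grasp; the last joint's range is limited). The gripper opens to 94 mm and grips with 3 to 60 N. Pads are 16 mm wide; open, the fingers measure 119 mm over their backs; the gripper's body (75 mm by 177 mm) begins 78 mm behind the grasp point.
Start: joints at [1.139, 0.276, 1.505, -0, 1.361, -0.121], TCP at [0.176, 0.547, 0.216] pointing down, gripper open.
Joint ranges: [-2.89, 2.89], [-0.75, 2.08], [0.22, 2.7], [-1.18, 4.32], [0.11, 2.71], [-2.7, 2.7]. Speed limits (rad/s): [2.57, 2.57, 3.14, 3.14, 3.14, 3.14].

## Interface

Orientations are given as a unit quaternion [w, x, y, z].
In Python, from plant import r gives the robot as it stands.
- The arm moves only by the tool drive_tool, never from a script. Its argument "commands" is a list of rows, each a list of 2 entries, a list of its own where there are three numbers: the shift along the tool's x, y, z scaled (see below), then the turn, a rotation vector about the tool's x, y, z scaled (see below). A call has 1 to 10 rows; each row is the pose to reach, as a shift and turn from the pose commanded when the call began, along the tool's axes at that moment; what a row does not reach only later rows make up. The controller multiplies each number of a shift by 400 mm and each number of a turn by 120 degrees. A row lasts 1/8 s, in which the tool goes at most 62.5 mm and 10.7 degrees, less where a joint would pass 70% of its speed; a pose out of reach is approached as far as the arm can. A call with a number of a shift or a turn outside -1 to 1 is refused whole. A call with a gripper value outside its range is refused whole. "hand" is the closure, from 0 (fully open) to 1 (shut), set as the call begins (left out, the last holds). The fingers move at their own pace and stop on an object; "newtons" is the grip in N (left out, the last holds). Time passes only in rows, so rows that repeat a pose let the fingers close. It gives the time, the measured TCP pose, the force, the opening and the grip force at its end, in the units of the state.
- r.read_state(): the state, without advancing time (a new reading comes with each control period).
- r.camera(name): name is "side" or "top"; returns the picture (420x560x3 uint8, red, green, blue); there is no depth.
- r.get_calibration(name): a dict with "fx", "fy", "cx", "cy" (pixels), "k1" (the pictures are not rectified: a ray, as slopes to the right and down, at radius r is drawn at 1 + k1 r^2 times it, then the intrinsics apply), "R" (3x3) and "t" (3): a world point X has camera coordinates R X + t. Camera axes: x right, y down, z forward; pixel columns grow to the right and rows downward; lengths in m; the calibration is good to about 2 mm. A picture is of the moment at which its call begins. get_calibration takes no time and is no camera call.
- r.job_done(): hands the job in; it is judged then, once.
The state is a dict: "t": time; "joint_pos": joint angles; "qd": joint speeds; "effort": joint torques, N m; "ee_pos": TCP position; "tcp_rot": TCP orientation; "force": force on the tool from outside, world axes, zero at the start; "moment": the same for the moment, N m; "gripper_width": finger opening in m; "gripper_force": force on a finger pad.
Only numpy, scipy, OpenCV 4.12 (cv2) and the standard library are available. Lean on these libraries where they do the work, as an engineer would, in place of code of your own. Each camera call takes 0.05 s, during which the arm holds its last target. There are 200 camera calls.

## Task

Four red vial racks stand in a touching row on the guide rail of the autosampler's loading track. With the fingertips behind the rear rack, gently push the whole row along the rail as one train until the front rack rests against the steel end stop and no gaps are left, then press the green start key all the way down and move clear. The racks are only pushed, never lifted or tipped, and the bottle, the tip box and the blue cap on the bench are left alone.

Things in the scene. Friction and masses are not known exactly. Their poses are not given: they have to be found in the camera images.
- track: autosampler, fixed to the bench: grey base with a straight aluminium lane and a white drive head at its end. Origin: at bench height under the lane's centre line; x across the lane, y along it towards the end stop, z up. Lane floor at z = 12 mm, from y = -200 (open end) to y = 100 mm (end stop). Turned up to 20 degrees either way from y along world y
- lane_mouth (a point): middle of the lane's open end, at floor height (12 mm above the bench). From 10 mm inside it a guide rail, 8 mm wide and 5 mm high, runs along the centre line; side guides, inner faces 62.5 mm either side of the centre line, rise 14 mm above the floor
- head_top (a point): middle of the top of the white drive head, 88 mm above the bench. The head is 176 mm across (track x) and 130 mm along the lane, beginning 6 mm behind the stop face. A needle arm stands on its +x half (track x above 20 mm), up to 160 mm above the bench
- stop (a point): end stop: foot of the lane-side face of the steel stop plate, on the lane's centre line at floor height (12 mm above the bench). The plate is 125 mm wide and reaches 58 mm above the bench. With the row home the four rack centres lie 12, 36, 60 and 84 mm before it
- rack_blue: red plastic rack, 120 mm wide (x, across the lane), 24 mm thick (y, along the lane), 40 mm high, flat upright faces; five vials fixed in it, blue caps rising to 55 mm; about 0.14 kg. Origin: centre of its underside. A slot under it, 11 mm wide, 7 mm high, straddles the rail. Slides easily (friction about 0.25). Its place in the row differs each time
- rack_white: red plastic rack, 120 mm wide (x, across the lane), 24 mm thick (y, along the lane), 40 mm high, flat upright faces; five vials fixed in it, white caps rising to 55 mm; about 0.14 kg. Origin: centre of its underside. A slot under it, 11 mm wide, 7 mm high, straddles the rail. Slides easily (friction about 0.25). Its place in the row differs each time
- rack_yellow: red plastic rack, 120 mm wide (x, across the lane), 24 mm thick (y, along the lane), 40 mm high, flat upright faces; five vials fixed in it, yellow caps rising to 55 mm; about 0.14 kg. Origin: centre of its underside. A slot under it, 11 mm wide, 7 mm high, straddles the rail. Slides easily (friction about 0.25). Its place in the row differs each time
- rack_green: red plastic rack, 120 mm wide (x, across the lane), 24 mm thick (y, along the lane), 40 mm high, flat upright faces; five vials fixed in it, green caps rising to 55 mm; about 0.14 kg. Origin: centre of its underside. A slot under it, 11 mm wide, 7 mm high, straddles the rail. Slides easily (friction about 0.25). Its place in the row differs each time
- start_key (a joint): travel of the start key: 0 released, 0.005 m fully down. It springs back by itself; about 1.5 N starts it moving, 5 N holds it fully down
- start_key_top (a point): centre of the top of the green start key, a round push button 24 mm across on a grey collar 40 mm across, on the drive head; pressed straight down. Its top stands 109 mm above the bench when released, 9 mm above the collar
- bottle: 100 ml glass bottle with an orange cap, 56 mm across, 106 mm tall, beside the track. Origin: centre of its underside. Leave alone
- tip_box: dark blue box of yellow pipette tips, 82 x 122 x 56 mm high, beside the track. Origin: centre of its underside. Leave alone
- blue_cap: loose blue screw cap, 32 mm across, 12 mm high, lying on the bench between the robot and the track. Origin: centre of its underside. Leave alone
Things that resemble listed ones, but are neither listed nor needed, are in the scene too. Leave any black or purple look-alike of the rack_white alone.

How it is judged:
By the outcome, as a careful person would: the job done as asked, in the order asked, and still so for the second after the job is handed in, with the robot touching nothing.
It also fails if it takes over 45 s, if anything falls off the work surface, if the arm or the gripper's body presses on something with over 40 N, if the wrist force passes 120 N, or if a joint passes its speed limit or range.

## Working session

There is one attempt and no reset: what is moved stays moved. The work goes in short steps, Python scripts to look and compute and a tool call to move; the robot and the scene stay as the last step left them, time stands still between calls to the robot, and variables do not carry over. Pictures are saved under pics/ and viewed, at most 10 in all, crops included, and the job is handed in when it is done.

Besides the shell and the picture viewer there is one more tool, called after "Call:" in YAML: its name, and indented under it one key for each argument. drive_tool: Moves the arm, as the interface text tells. Shifts and turns lie within -1 to 1; 1 stands for 400 mm of shift or 120 degrees of turn. Its arguments: {"type":"object","properties":{"commands":{"type":"array","items":{"type":"array"}},"hand":{"type":"number"},"newtons":{"type":"number"}},"required":["commands"]}

```bash
mkdir -p pics; ls; python3 - <<'E'
from plant import r
import cv2
for n in ("top","side"):
    cv2.imwrite(f"pics/{n}0.png",cv2.cvtColor(r.camera(n),cv2.COLOR_RGB2BGR))
    print(r.get_calibration(n))
s=r.read_state();print({k:s[k] for k in("t","ee_pos","tcp_rot","gripper_width","force")},r.tips_ahead)
E
```

```text
pics
{'fx': 454.06064425629734, 'fy': 454.06064425629734, 'cx': 277.3148821514191, 'cy': 212.0330850609947, 'k1': 0.03174302890001256, 'R': array([[-0.02656103, -0.99959634, -0.01008351],
       [-0.98070616,  0.02801074, -0.19347049],
       [ 0.19367484,  0.00475018, -0.98105428]]), 't': array([-0.01616271,  0.5819545 ,  1.03427369])}
{'fx': 382.2459105096416, 'fy': 382.2459105096416, 'cx': 284.61225952993817, 'cy': 211.40835291257721, 'k1': 0.02706167223926168, 'R': array([[ 0.68673094, -0.72685542, -0.0090446 ],
       [-0.44136715, -0.40705152, -0.79969   ],
       [ 0.5775774 ,  0.55316386, -0.60034498]]), 't': array([-0.42894472,  0.31073043,  0.5221581 ])}
{'t': 0.1, 'ee_pos': array([0.17563548, 0.54699251, 0.21567139]), 'tcp_rot': array([-2.29614376e-04,  1.54752190e-01,  9.87952952e-01, -8.19702409e-04]), 'gripper_width': 0.09423970176689354, 'force': array([-0.23489642, -0.26920671,  0.05160557])} 0.011
```

View pics/top0.png

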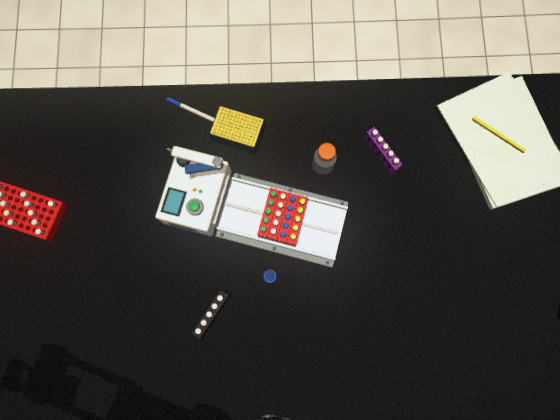

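View pics/side0.png

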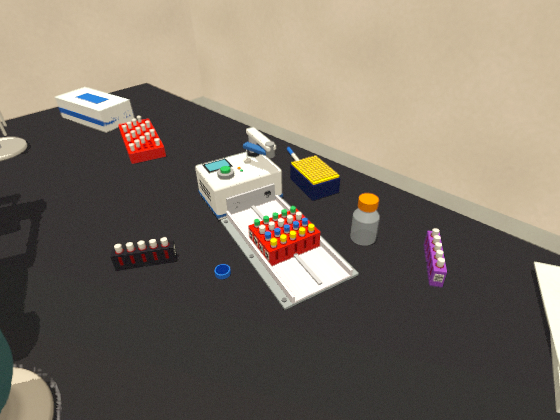

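The top view shows the lane running from its open end near (340,233) to the head near (195,190). The rack order, front to rear, is green (268), white (279), blue (289), yellow (300). The start key is at (195,207). Black (210,314) and purple (384,149) racks are look-alikes off the track, and there is a separate red rack at (25,210). The four touching racks on the rail are the ones meant.

```bash
cat > h.py <<'E'
from plant import r
import numpy as np, cv2
def ray(n,px):
    c=r.get_calibration(n); K=np.array([[c["fx"],0,c["cx"]],[0,c["fy"],c["cy"]],[0,0,1]])
    # k1 r^2 with r = undistorted radius -> standard model
    p=cv2.undistortPoints(np.array(px,float).reshape(-1,1,2),K,np.array([c["k1"],0,0,0,0.]))[:,0]
    R=np.array(c["R"]); return -R.T@c["t"], np.c_[p,np.ones(len(p))]@R
def plane(n,px,z):
    o,d=ray(n,px); return o+d*((z-o[2])/d[:,2])[:,None]
def blobs(im,lo,hi,box,amin=4):
    h=cv2.cvtColor(im,cv2.COLOR_RGB2HSV); m=cv2.inRange(h,lo,hi); k=np.zeros_like(m); x0,y0,x1,y1=box; k[y0:y1,x0:x1]=m[y0:y1,x0:x1]
    n,_,st,ce=cv2.connectedComponentsWithStats(k)
    return [(ce[i],st[i,4]) for i in range(1,n) if st[i,4]>=amin]
COL=dict(yellow=((22,120,120),(35,255,255)),green=((45,100,60),(80,255,255)),blue=((100,100,60),(125,255,255)),white=((0,0,150),(180,70,255)))
E
python3 - <<'E'
from h import *
np.set_printoptions(precision=4,suppress=True)
im=r.camera("top")
for c,(lo,hi) in COL.items():
    b=blobs(im,lo,hi,(262,188,308,245)); 
    if c=="white": b=[x for x in b if x[1]<60]
    P=plane("top",[x[0] for x in b],.067); print(c,len(b),[x[1] for x in b],P.mean(0)[:2],"\n",P[:,:2])
b=blobs(im,*COL["green"],(183,195,207,220)); print("key",b,plane("top",[x[0] for x in b],.109))
print("rail/mouth",plane("top",[(226,206),(338,232)],.017))
cv2.imwrite("pics/crop.png",cv2.cvtColor(cv2.resize(im[140:275,150:360],None,fx=3.8,fy=3.8,interpolation=cv2.INTER_CUBIC),cv2.COLOR_RGB2BGR))
E
```

```text
yellow 5 [np.int32(21), np.int32(22), np.int32(22), np.int32(22), np.int32(21)] [ 0.5623 -0.0795] 
 [[ 0.6044 -0.0919]
 [ 0.5829 -0.0861]
 [ 0.5623 -0.0791]
 [ 0.5418 -0.0733]
 [ 0.5203 -0.0673]]
green 5 [np.int32(18), np.int32(17), np.int32(19), np.int32(16), np.int32(15)] [ 0.583  -0.0103] 
 [[ 0.6247 -0.0228]
 [ 0.6045 -0.0164]
 [ 0.5829 -0.0101]
 [ 0.562  -0.0037]
 [ 0.5408  0.0017]]
blue 5 [np.int32(18), np.int32(19), np.int32(17), np.int32(19), np.int32(18)] [ 0.5689 -0.0561] 
 [[ 0.6107 -0.0685]
 [ 0.5897 -0.0623]
 [ 0.5693 -0.056 ]
 [ 0.5479 -0.05  ]
 [ 0.5268 -0.044 ]]
white 6 [np.int32(39), np.int32(19), np.int32(20), np.int32(22), np.int32(21), np.int32(21)] [ 0.5858 -0.0353] 
 [[ 0.635  -0.046 ]
 [ 0.6181 -0.0456]
 [ 0.5964 -0.0392]
 [ 0.5761 -0.0335]
 [ 0.555  -0.0266]
 [ 0.5339 -0.0208]]
key [(array([193.6081, 205.6892]), np.int32(74))] [[0.5913 0.1591 0.109 ]]
rail/mouth [[ 0.6082  0.0959  0.017 ]
 [ 0.5347 -0.1802  0.017 ]]
```

View pics/crop.png

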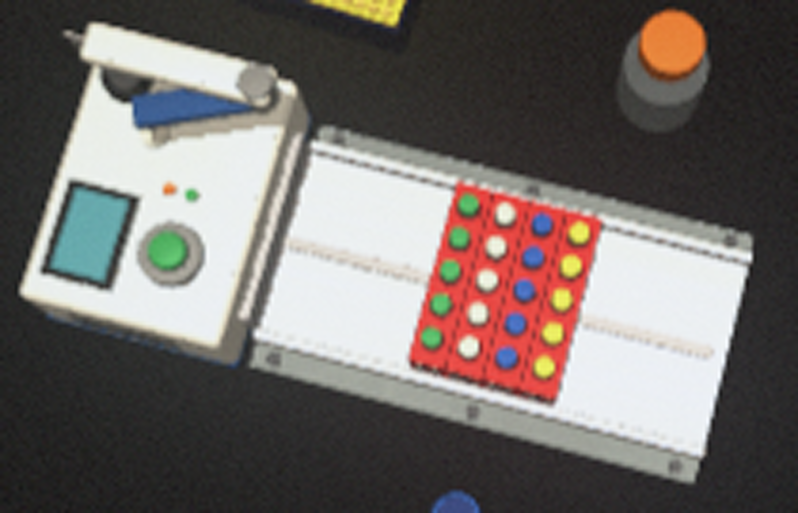

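The crop confirms the order green, white, blue, yellow (rear), with the rail clear. The track is yawed about -16.4° by the cap rows, and the row length of 72.2 mm matches the 72 mm expected. I'll set out and refine the stop position from pixels on the way.

Call:
drive_tool:
  commands:
    - [[-0.7,-0.65,0],[0,0,0.738]]
    - [[-0.7,-0.65,0],[0,0,0.738]]
    - [[-0.7,-0.65,0],[0,0,0.738]]
    - [[-0.7,-0.65,0],[0,0,0.738]]
    - [[-0.7,-0.65,0],[0,0,0.738]]
    - [[-0.7,-0.65,0],[0,0,0.738]]
    - [[-0.7,-0.65,0],[0,0,0.738]]
    - [[-0.7,-0.65,0],[0,0,0.738]]
    - [[-0.7,-0.65,0],[0,0,0.738]]
    - [[-0.7,-0.65,0],[0,0,0.738]]
  hand: 0.36

```text
t: 1.4
ee_pos: [0.3628, 0.2141, 0.2163]
tcp_rot: [-0.0, 0.8, 0.599, -0.0]
force: [0.1, -0.8, -0.2]
gripper_width: 0.0604
gripper_force: 0.0
```

```bash
cat >> h.py <<'E'
from scipy.spatial.transform import Rotation as Ro
A=np.radians(-16.4); TX=np.array([np.cos(A),np.sin(A),0]); TY=np.array([-np.sin(A),np.cos(A),0])
def pose():
    s=r.read_state(); q=s["tcp_rot"]; return s,np.array(s["ee_pos"]),Ro.from_quat([q[1],q[2],q[3],q[0]]).as_matrix()
def go(target):
    s,p,R=pose(); d=R.T@(np.array(target)-p)
    yaw=np.degrees(np.arctan2(np.cross(R[:,1],TX)@R[:,2],R[:,1]@TX))
    print("t",s["t"],"p",p.round(4),"w",round(s["gripper_width"],4),"F",np.round(s["force"],1),"shift/0.4",(d/.4).round(4),"turn z",round(yaw/120,4),"down",R[2,2].round(4))
E
python3 - <<'E'
from h import *
np.set_printoptions(precision=4,suppress=True)
go([.550,-.123,.216])
m=plane("top",[(341,233.4)],.012)[0]; st=plane("top",[(221.3,200)],.058)[0]
print("mouth",m,"stop from mouth",m+.3*TY,"stop plate top",st)
Y=np.array([.5623,-.0795,.067]);print("yellow along from mouth",(Y-m)@TY,(Y-m)@TX,"key",(np.array([.5913,.1591,0])-m)@TY,(np.array([.5913,.1591,0])-m)@TX, "platetop",(st-m)@TY,(st-m)@TX)
E
```

```text
t 1.4 p [0.3628 0.2141 0.2163] w 0.0604 F [ 0.1 -0.8 -0.2] shift/0.4 [-0.6769  0.6863  0.0006] turn z 0.0004 down -1.0
mouth [ 0.5317 -0.1881  0.012 ] stop from mouth [0.6164 0.0997 0.012 ] stop plate top [0.6145 0.1022 0.058 ]
yellow along from mouth 0.11281535585763448 -0.00134672645953567 key 0.3498955724313357 -0.0408932928005843 platetop 0.3018803676228239 -0.0025712205095510888
```

Call:
drive_tool:
  commands:
    - [[-0.677,0.686,0],[0,0,0]]
    - [[-0.677,0.686,0],[0,0,0]]
    - [[-0.677,0.686,0],[0,0,0]]
    - [[-0.677,0.686,0],[0,0,0]]
    - [[-0.677,0.686,0],[0,0,0]]
    - [[-0.677,0.686,0],[0,0,0]]
    - [[-0.677,0.686,0],[0,0,0]]
    - [[-0.677,0.686,0.2],[0,0,0]]
    - [[-0.677,0.686,0.3],[0,0,0]]
    - [[-0.677,0.686,0.3],[0,0,0]]

```text
t: 2.65
ee_pos: [0.5456, -0.1204, 0.0927]
tcp_rot: [-0.005, 0.8, 0.6, -0.003]
force: [0.0, 0.2, 1.0]
gripper_width: 0.0599
gripper_force: 0.0
```

```bash
python3 - <<'E'
from h import *
Y=np.array([.5623,-.0795,0.])
go(Y-.045*TY+[0,0,.036])
im=np.hstack([r.camera("top")[140:290,180:380],r.camera("side")[170:320,200:400]])
cv2.imwrite("pics/a.png",cv2.cvtColor(cv2.resize(im,None,fx=2,fy=2),cv2.COLOR_RGB2BGR))
E
```

```text
t 2.65 p [ 0.5456 -0.1204  0.0927] w 0.0599 F [0.  0.2 1. ] shift/0.4 [-0.0028  0.0127  0.1415] turn z 0.0009 down -0.9999
```

View pics/a.png

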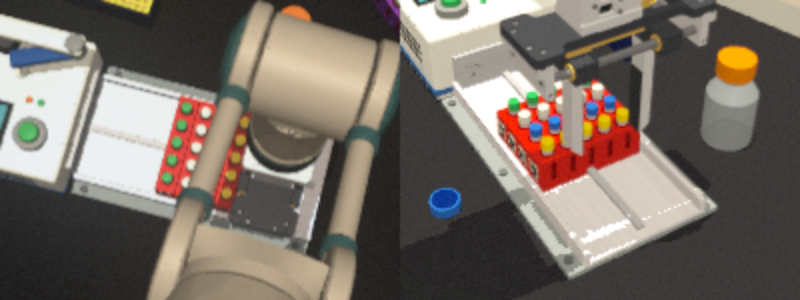

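```bash
python3 - <<'E'
from h import *
c=r.get_calibration("side"); s,p,R=pose()
for f in(-.036,.036):
    X=p+f*TX-[0,0,.011]; x=c["R"]@X+c["t"]; print((np.array([x[0],x[1]])/x[2]*c["fx"]+[c["cx"],c["cy"]]-[200,170])*2+[400,0])
E
```

```text
[575.79480063 147.06075062]
[640.26041394 121.44810773]
```

The side view shows the fingertips at crop pixels (576,153) and (641,126). The kinematics predict (576,147) and (640,121), so they are behind the yellow rack as planned. Next is the descent.

Call:
drive_tool:
  commands:
    - [[-0.003,0.013,0.07],[0,0,0]]
    - [[-0.003,0.013,0.14],[0,0,0]]
    - [[-0.003,0.013,0.14],[0,0,0]]
    - [[-0.003,0.013,0.14],[0,0,0]]

```text
t: 3.25
ee_pos: [0.5565, -0.1258, 0.043]
tcp_rot: [0.002, 0.8, 0.599, 0.001]
force: [0.0, 0.1, 0.1]
gripper_width: 0.0604
gripper_force: 0.0
```

```bash
python3 - <<'E'
from h import *
Y=np.array([.5623,-.0795,0.])
go(Y-.022*TY+[0,0,.036]); go(Y+(.103-.020)*TY+[0,0,.036])
E
```

```text
t 3.25 p [ 0.5565 -0.1258  0.043 ] w 0.0604 F [0.  0.1 0.1] shift/0.4 [ 0.0602 -0.0188  0.0175] turn z 0.0005 down -1.0
t 3.25 p [ 0.5565 -0.1258  0.043 ] w 0.0604 F [0.  0.1 0.1] shift/0.4 [ 0.3227 -0.0186  0.0175] turn z 0.0005 down -1.0
```

Call:
drive_tool:
  commands:
    - [[0.01,-0.016,0.01],[0,0,0]]
    - [[0.025,-0.016,0.01],[0,0,0]]
    - [[0.04,-0.016,0.01],[0,0,0]]
    - [[0.05,-0.016,0.01],[0,0,0]]
    - [[0.06,-0.016,0.01],[0,0,0]]
    - [[0.068,-0.016,0.01],[0,0,0]]
    - [[0.076,-0.016,0.01],[0,0,0]]
    - [[0.084,-0.016,0.01],[0,0,0]]

```text
t: 4.25
ee_pos: [0.5579, -0.0915, 0.0365]
tcp_rot: [0.0, 0.801, 0.599, -0.0]
force: [-0.7, -1.2, -0.1]
gripper_width: 0.06
gripper_force: 0.9
```

```bash
python3 - <<'E'
from h import *
Y=np.array([.5623,-.0795,0.])
go(Y-.020*TY+[0,0,.036]); go(Y+(.103-.020)*TY+[0,0,.036])
E
```

```text
t 4.25 p [ 0.5579 -0.0915  0.0365] w 0.06 F [-0.7 -1.2 -0.1] shift/0.4 [-0.0181  0.002   0.0011] turn z 0.0002 down -1.0
t 4.25 p [ 0.5579 -0.0915  0.0365] w 0.06 F [-0.7 -1.2 -0.1] shift/0.4 [0.2394 0.0021 0.0011] turn z 0.0002 down -1.0
```

The push force is 1.4 N, as expected for four racks, so contact is made. I'll continue gently.

Call:
drive_tool:
  commands:
    - [[0.01,0,0],[0,0,0]]
    - [[0.02,0,0],[0,0,0]]
    - [[0.03,0,0],[0,0,0]]
    - [[0.04,0,0],[0,0,0]]
    - [[0.05,0,0],[0,0,0]]
    - [[0.06,0,0],[0,0,0]]
    - [[0.07,0,0],[0,0,0]]
    - [[0.08,0,0],[0,0,0]]
    - [[0.09,0,0],[0,0,0]]
    - [[0.1,0,0],[0,0,0]]

```text
t: 5.5
ee_pos: [0.5692, -0.0528, 0.0364]
tcp_rot: [-0.0, 0.801, 0.599, 0.0]
force: [-0.4, -1.8, 0.7]
gripper_width: 0.0601
gripper_force: 0.9
```

Call:
drive_tool:
  commands:
    - [[0.01,0,0],[0,0,0]]
    - [[0.02,0,0],[0,0,0]]
    - [[0.03,0,0],[0,0,0]]
    - [[0.04,0,0],[0,0,0]]
    - [[0.05,0,0],[0,0,0]]
    - [[0.06,0,0],[0,0,0]]
    - [[0.07,0,0],[0,0,0]]
    - [[0.08,0,0],[0,0,0]]
    - [[0.09,0,0],[0,0,0]]
    - [[0.1,0,0],[0,0,0]]

```text
t: 6.75
ee_pos: [0.5805, -0.0144, 0.0365]
tcp_rot: [-0.0, 0.801, 0.599, 0.0]
force: [-0.2, -1.1, -0.1]
gripper_width: 0.0602
gripper_force: 0.9
```

```bash
python3 - <<'E'
from h import *
Y=np.array([.5623,-.0795,0.])
go(Y+(.103-.020)*TY+[0,0,.036])
im=np.hstack([r.camera("top")[140:290,180:380],r.camera("side")[170:320,180:380]])
cv2.imwrite("pics/b.png",cv2.cvtColor(cv2.resize(im,None,fx=2,fy=2),cv2.COLOR_RGB2BGR))
E
```

```text
t 6.75 p [ 0.5805 -0.0144  0.0365] w 0.0602 F [-0.2 -1.1 -0.1] shift/0.4 [0.0385 0.0024 0.0011] turn z 0.0003 down -1.0
```

View pics/b.png

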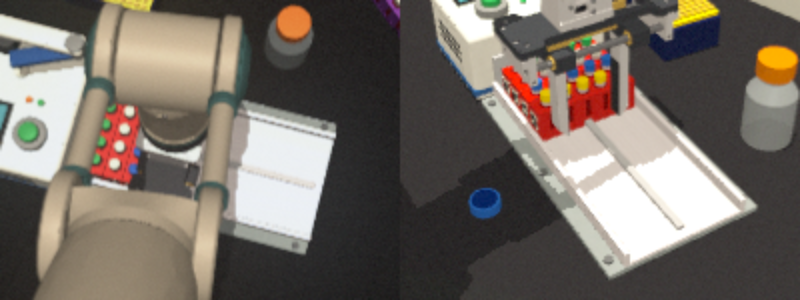

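The picture shows the row upright and together, about 15 mm short of the stop. I'll finish in small steps, watching the force.

Call:
drive_tool:
  commands:
    - [[0.006,0,0],[0,0,0]]
    - [[0.012,0,0],[0,0,0]]
    - [[0.017,0,0],[0,0,0]]
    - [[0.021,0,0],[0,0,0]]
    - [[0.025,0,0],[0,0,0]]
    - [[0.028,0,0],[0,0,0]]
    - [[0.03,0,0],[0,0,0]]

```text
t: 7.72
ee_pos: [0.5838, -0.003, 0.0365]
tcp_rot: [-0.0, 0.801, 0.599, 0.0]
force: [-1.2, -1.4, -0.2]
gripper_width: 0.0602
gripper_force: 0.9
```

Call:
drive_tool:
  commands:
    - [[0.002,0,0],[0,0,0]]
    - [[0.004,0,0],[0,0,0]]
    - [[0.006,0,0],[0,0,0]]

```text
t: 8.1
ee_pos: [0.5845, -0.0008, 0.0365]
tcp_rot: [-0.0, 0.801, 0.599, 0.0]
force: [-0.9, -1.8, -0.5]
gripper_width: 0.0601
gripper_force: 0.8
```

Call:
drive_tool:
  commands:
    - [[0.002,0,0],[0,0,0]]
    - [[0.004,0,0],[0,0,0]]

```text
t: 8.35
ee_pos: [0.5845, -0.0007, 0.0365]
tcp_rot: [0.001, 0.8, 0.599, -0.001]
force: [-3.6, -7.7, 1.0]
gripper_width: 0.0603
gripper_force: 3.8
```

The row stopped dead with the force rising to 8.5 N, about 1 mm from the predicted home position. I'll back off, rise, and look.

Call:
drive_tool:
  commands:
    - [[-0.005,0,0],[0,0,0]]
    - [[-0.03,0,0],[0,0,0]]
    - [[-0.08,0,0],[0,0,0]]
    - [[-0.12,0,0],[0,0,0]]
    - [[-0.12,0,-0.1],[0,0,0]]
    - [[-0.12,0,-0.25],[0,0,0]]
    - [[-0.35,0,-0.4],[0,0,0]]
    - [[-0.5,0,-0.45],[0,0,0]]
    - [[-0.5,0,-0.45],[0,0,0]]
    - [[-0.5,0,-0.45],[0,0,0]]
  hand: 0.36

```text
t: 9.6
ee_pos: [0.5283, -0.1951, 0.2182]
tcp_rot: [0.002, 0.802, 0.597, 0.001]
force: [0.2, -0.3, -0.5]
gripper_width: 0.0603
gripper_force: 0.0
```

```bash
python3 - <<'E'
from h import *
im=r.camera("top"); m=np.array([.5317,-.1881,.012])
for c,(lo,hi) in COL.items():
    b=blobs(im,lo,hi,(225,180,275,240),8)
    b=[x for x in b if x[1]<60]
    if b:
        P=plane("top",[x[0] for x in b],.067)-m; print(c,len(b),((P@TY)*1e3).round(1),((P@TX)*1e3).round(1))
b=blobs(im,*COL["green"],(183,195,207,220)); K=plane("top",[x[0] for x in b],.109);print("key",K,[x[1] for x in b])
im2=np.hstack([im[140:290,180:380],r.camera("side")[150:300,180:380]])
cv2.imwrite("pics/c.png",cv2.cvtColor(cv2.resize(im2,None,fx=2,fy=2),cv2.COLOR_RGB2BGR))
go([.5913,.1591,.180])
E
```

```text
yellow 5 [216.5 216.1 216.5 216.2 216.7] [ 42.7  20.7  -1.7 -23.3 -45.2]
green 3 [288.4 288.5 288.2] [42.7 20.8 -1. ]
blue 5 [240.4 240.3 240.1 240.3 239.8] [ 42.4  20.3  -1.6 -23.8 -45.3]
white 6 [301.  264.5 264.3 264.2 264.1 264.3] [ 36.7  42.8  20.8  -1.2 -23.  -45. ]
key [[0.59128178 0.1590964  0.109     ]] [np.int32(74)]
t 9.7 p [ 0.5279 -0.1916  0.2162] w 0.0601 F [-0.2  0.4 -0.1] shift/0.4 [ 0.8855 -0.0968  0.0916] turn z -0.0007 down -1.0
```

View pics/c.png

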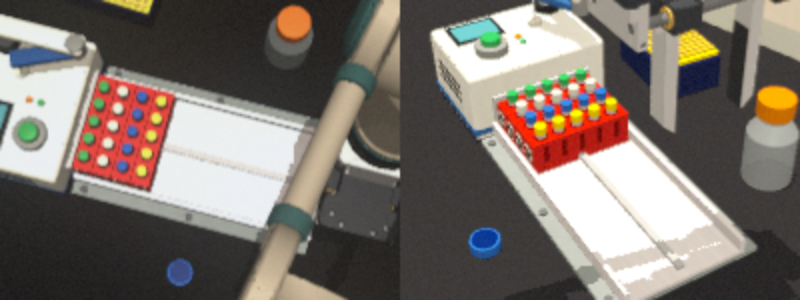

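The view shows all racks home: 216.4, 240.2, 264.3 and 288.4 mm along the lane against 216, 240, 264 and 288 expected, with no gaps. Now to a point above the key, with the fingers closed.

Call:
drive_tool:
  commands:
    - [[0.885,-0.097,0],[0,0,0]]
    - [[0.885,-0.097,0],[0,0,0]]
    - [[0.885,-0.097,0],[0,0,0]]
    - [[0.885,-0.097,0],[0,0,0]]
    - [[0.885,-0.097,0],[0,0,0]]
    - [[0.885,-0.097,0],[0,0,0]]
    - [[0.885,-0.097,0.1],[0,0,0]]
    - [[0.885,-0.097,0.15],[0,0,0]]
    - [[0.885,-0.097,0.15],[0,0,0]]
    - [[0.885,-0.097,0.15],[0,0,0]]
  hand: 1
  newtons: 10

```text
t: 10.95
ee_pos: [0.5912, 0.1601, 0.1568]
tcp_rot: [-0.0, 0.8, 0.6, 0.0]
force: [-0.6, 0.8, -0.5]
gripper_width: 0.0007
gripper_force: 0.0
```

```bash
python3 - <<'E'
from h import *
go([.5913,.1591,.122])
im2=np.hstack([r.camera("top")[140:290,100:300],r.camera("side")[100:250,150:350]])
cv2.imwrite("pics/d.png",cv2.cvtColor(cv2.resize(im2,None,fx=2,fy=2),cv2.COLOR_RGB2BGR))
go([.5913,.1591,.122])
E
```

```text
t 10.95 p [0.5912 0.1601 0.1568] w 0.0007 F [-0.6  0.8 -0.5] shift/0.4 [-0.0023  0.001   0.0871] turn z 0.0006 down -1.0
t 11.05 p [0.5917 0.1597 0.1576] w 0.0004 F [0.  0.3 0.7] shift/0.4 [-0.0018 -0.0008  0.0889] turn z 0.0004 down -1.0
```

View pics/d.png

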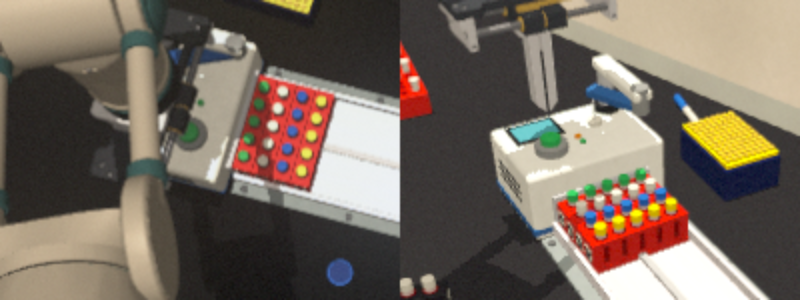

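```bash
python3 - <<'E'
from h import *
b=blobs(r.camera("side"),*COL["green"],(212,158,240,182),15); print(b,plane("side",[x[0] for x in b],.107))
E
```

```text
[(array([224.7761194 , 169.17910448]), np.int32(67))] [[0.5884783  0.15456923 0.107     ]]
```

Call:
drive_tool:
  commands:
    - [[-0.006,0,0.04],[0,0,0]]
    - [[-0.006,0,0.075],[0,0,0]]
    - [[-0.006,0,0.088],[0,0,0]]
    - [[-0.006,0,0.095],[0,0,0]]
    - [[-0.006,0,0.1],[0,0,0]]
    - [[-0.006,0,0.104],[0,0,0]]
    - [[-0.006,0,0.107],[0,0,0]]
    - [[-0.006,0,0.109],[0,0,0]]
    - [[-0.006,0,0.109],[0,0,0]]

```text
t: 12.22
ee_pos: [0.5899, 0.1569, 0.1151]
tcp_rot: [0.0, 0.8, 0.599, 0.0]
force: [-5.8, -1.9, 13.1]
gripper_width: 0.0007
gripper_force: 6.5
```

Call:
drive_tool:
  commands:
    - [[0,0,0.002],[0,0,0]]
    - [[0,0,0.002],[0,0,0]]
    - [[0,0,0.002],[0,0,0]]

```text
t: 12.6
ee_pos: [0.5899, 0.1569, 0.115]
tcp_rot: [0.0, 0.8, 0.599, 0.0]
force: [-7.3, -3.2, 16.0]
gripper_width: 0.0002
gripper_force: 8.2
```

```bash
python3 - <<'E'
from h import *
s,p,R=pose(); print(p,s["force"],s["moment"])
E
```

```text
[0.58987685 0.15693756 0.11500228] [-7.30128366 -3.15475949 16.04051475] [-0.49901969  1.48752513  0.00841475]
```

The key is bottomed: the tips are at 104 mm, as expected, and stayed there as the force rose to 16 N. Lifting clear.

Call:
drive_tool:
  commands:
    - [[0,0,-0.02],[0,0,0]]
    - [[0,0,-0.08],[0,0,0]]
    - [[0,0,-0.2],[0,0,0]]
    - [[0,0,-0.3],[0,0,0]]
    - [[0,0,-0.35],[0,0,0]]
    - [[0.15,-0.35,-0.35],[0,0,0]]
    - [[0.3,-0.5,-0.35],[0,0,0]]
    - [[0.3,-0.5,-0.35],[0,0,0]]
    - [[0.3,-0.5,-0.35],[0,0,0]]
    - [[0.3,-0.5,-0.35],[0,0,0]]

```text
t: 13.85
ee_pos: [0.4311, 0.3313, 0.2524]
tcp_rot: [-0.0, 0.799, 0.601, 0.001]
force: [-0.3, -0.9, -0.4]
gripper_width: 0.0008
gripper_force: 0.0
```

```bash
python3 - <<'E'
from h import *
go([0.4,.3,.25])
im=r.camera("top"); m=np.array([.5317,-.1881,.012])
for c in ("yellow","green","blue","white"):
    b=[x for x in blobs(im,*COL[c],(225,180,275,240),8) if x[1]<60]
    if b: print(c,(((plane("top",[x[0] for x in b],.067)-m)@TY)*1e3).round(1))
im2=np.hstack([im[140:290,180:380],r.camera("side")[150:300,180:380]])
cv2.imwrite("pics/e.png",cv2.cvtColor(cv2.resize(im2,None,fx=2,fy=2),cv2.COLOR_RGB2BGR))
E
```

```text
t 13.85 p [0.4311 0.3313 0.2524] w 0.0008 F [-0.3 -0.9 -0.4] shift/0.4 [-0.0968 -0.0529  0.0058] turn z 0.0025 down -1.0
yellow [216.5 216.1 216.5 216.3 216.7]
green [288.1 288.5 288.2]
blue [240.1 240.3 240.1 240.3 239.8]
white [301.2 264.4 264.3 264.2 264.1 264.3]
```

View pics/e.png

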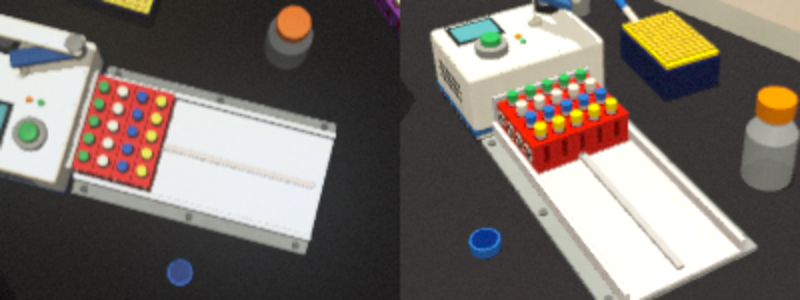

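The final view shows the racks home, the key back up, the bottle, tip box and cap where they were, and the arm clear.

```bash
python3 -c "
from plant import r
print(r.job_done())"
```

```text
the job is handed in; nothing more can be done
None
```

The job is handed in: all four racks are home against the end stop with no visible gaps, the start key was then pressed fully down and released, and the arm is clear with the bottle, tip box and cap undisturbed.

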